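Turn the phone over against the sloped bench stop

ROBOT

A 6-joint arm with a two-finger parallel gripper is mounted at the origin on the work surface. World frame = base frame: x ahead of the robot, y to its left, z up, the work surface at z = 0. Lengths are in m, angles in rad, forces in N, time in s.
With the tool pointing down it reaches from about 0.275 to 0.875 m from the base axis. Payload 12.5 kg.
Tool frame: the origin (TCP) lies on the centre line of the jaws, within the pads' length; the fingertips stand r.finger_overhang ahead of it and the grasp point (between the pads) lies 3 mm ahead of it (r.finger_overhang is the distance from the TCP to the fingertips, in m); z points along the fingers, y is the direction in which the jaws open and shut (so a half turn about z gives the same grasp; the last joint's range is limited). The gripper opens to 85 mm and grips with 20 to 120 N. Pads are 22 mm wide; open, the fingers measure 114 mm over their backs; the gripper's body (76 mm by 85 mm) begins 54 mm behind the grasp point. The pads swing forward as they close: fully open they stand 13 mm farther back than shut.
Start: joints at [-1.371, 0.351, 1.652, -0, 1.139, -0.085], TCP at [0.155, -0.528, 0.253] pointing down, gripper open.
Joint ranges: [-2.75, 2.75], [-0.79, 2.1], [0.01, 2.65], [-1.57, 4.71], [0.07, 3.14], [-2.87, 2.87]. Speed limits (rad/s): [2.22, 2.22, 2.79, 3.14, 3.14, 3.14].

INTERFACE

Orientations are given as a unit quaternion [x, y, z, w].
In Python, from cell import r, optics gives the robot as it stands. The module is installed in compiled form; this text tells all that it offers. Calls block until the motion is done:
- r.move_to(position, orientation): joint-space move of the TCP to a pose.
- r.move_linear(position, rot=None, vel=0.15): straight line of the TCP; rot=None keeps the orientation; vel is the mean speed in m/s.
- r.set_joints(angles): joint-space move.
- r.set_gripper(opening, squeeze=None): opening from 0.0 (shut) to 1.0 (fully open); squeeze is the grip in N (None keeps the last); returns when the fingers have stopped.
- r.sleep(seconds).
- r.inverse_kinematics(position, orientation): joint angles nearest the present ones, or None.
- optics.get_image(name): name is "scene" or "top" or "wrist"; returns a dict with "pixels" (384x512x3 uint8, red, green, blue), "depth" (384x512 float32, m along the optical axis (not along the pixel's ray), 0 where there is no reading), "fx", "fy", "cx", "cy" (pixels), "D" ([k1, k2, p1, p2, k3] as OpenCV has them; the pictures are not rectified), "camera_from_world" (4x4, takes a point from world to camera coordinates); the wrist camera has in their place "mount" (4x4, takes a point from camera to tool coordinates, whose origin is the TCP and whose axes are the flange's). Camera axes: x right, y down, z forward; pixel columns grow to the right and rows downward; lengths in m; the calibration is good to about 2 mm. A picture is of the moment at which its call begins: read the wrist's pose just before it.
A pose or a line that the arm cannot do raises r.PlanningError and nothing moves.
- r.hand_in(): hands the job in, once; it reports no verdict.
Readings, each from a call of its own:
- r.current_t(): time.
- r.current_q(): joint angles.
- r.current_qvel(): joint speeds.
- r.current_effort(): joint torques, N m.
- r.current_tool_pos(): TCP position.
- r.current_ee_rot(): TCP orientation.
- r.current_contact_force(): force on the tool from outside, world axes, zero at the start.
- r.current_torque(): the same for the moment, N m.
- r.current_opening(): opening from 0.0 (shut) to 1.0 (fully open).
Only numpy, scipy, OpenCV 4.12 (cv2) and the standard library are available. Lean on these libraries where they do the work, as an engineer would, in place of code of your own. Each camera call takes 0.05 s, during which the arm holds its last target. There are 200 camera calls.

TASK

Without gripping or lifting the phone, turn it over so that its screen faces down: push it with the fingertips against the low sloped metal stop until its far edge rides up the slope and it leans on the stop, then, from behind the stop, push its raised edge back over so that it falls screen down and lies flat on the mat in front of the stop. Be gentle with the phone, and leave the bottle, the solder spool and the steel dish where they are.

Things in the scene. Friction and masses are not known exactly. Their poses are not given: they have to be found in the camera images.
- phone: Phone, a slab 72 mm (x) by 146 mm (y) by 9 mm (z), about 180 g, long sides rounded: black screen on the +z face, aluminium back with a square camera patch near one end on the -z face. Origin at the centre of the back face. Starts screen up, loose on the grey mat (top at z = 0.002 m) in front of the stop, long sides along it within 20 degrees. Friction with mat and stop about 0.6.
- phone_center (a point): The centre of the phone slab (4.5 mm from both faces); axes as phone.
- phone_edge_a (a point): Middle of the phone's long side that faces away from the stop at the start, at half thickness (x = -36 mm in the phone's frame).
- phone_edge_b (a point): Middle of the phone's long side that faces the stop at the start, at half thickness (x = +36 mm in the phone's frame).
- stop: Low fixed aluminium stop on the mat, 200 mm long (y), x pointing away from the phone. Origin at the middle of the foot of its bent sloped face, on the mat. In its x-z plane the face runs through (0, 0), (13, 10), (21, 20) and its upper edge (30, 36) mm, ever steeper (38, 50, 62 degrees). The plate is 6 mm thick; two posts behind it reach to x = 39 mm, its 6 mm high base to x = 53 mm.
- stop_foot (a point): Middle of the foot of the slope, on the mat; same as the origin of stop.
- stop_top (a point): Middle of the upper edge of the sloped face, 36 mm above the mat. A phone pushed fully home leans on this edge at about 50 degrees, lower long side at the foot of the slope, and stays there by itself (the push takes under 16 N); its upper long side is then about 59 mm above the mat and reaches back to x = 42 mm in the frame of stop, so some 20 mm of it shows above the stop.
- flux: Bystander: small capped bottle, 32 mm across, 75 mm tall, standing beside the work. Origin at the centre of its underside. Leave it alone.
- spool: Bystander: spool of solder, 52 mm across, 40 mm tall, standing on its flange beside the work. Origin at the centre of its underside. Leave it alone.
- dish: Bystander: small round steel dish, 72 mm across, 22 mm tall, beside the work. Origin at the centre of its underside. Leave it alone.
There are look-alikes about, which are no part of the job. What is meant by the phone is not orange, and is the smaller of those in its own colour.

How it is judged:
On the way:
1. the phone is tipped up and leans on the stop (angle between phone's own z axis and vertical between 0.7 and 1.5 rad and contact force between phone and stop above 0.1 N), for 0.2 s.
At the end, for the whole second after the job is handed in: The phone lies still, screen down and flat on the mat (within about 5 degrees), in front of the stop (its centre 20 to 200 mm from the foot of the slope and within 120 mm of the stop's middle sideways); bottle, spool and dish are within 15 mm of where they stood (angle between phone's own z axis and vertical above 3.05 rad and height (world z) of phone_center below 0.012 m and x of phone_center in the frame of stop between -0.2 and -0.02 m and y of phone_center in the frame of stop between -0.12 and 0.12 m and linear speed of phone below 0.02 m/s and distance of each of flux, spool, dish from where it was at the start of the episode below 0.015 m); the robot touches nothing.
It fails at once if the phone is lifted off the mat as a whole (both long sides more than 35 mm up) (height (world z) of each of phone_edge_a, phone_edge_b above 0.037 m).
It fails at once if the phone is squeezed or pressed hard (over 40 N from the fingers) (contact force between the fingers and phone above 40 N).
It fails at once if a bystander is pushed 15 mm or more (distance of any of flux, spool, dish from where it was at the start of the episode above 0.015 m).
It also fails if it takes over 48 s, if anything falls off the work surface, if the arm or the gripper's body presses on something with over 40 N, if the wrist force passes 120 N, or if a joint passes its speed limit or range.

## Working session

There is one attempt and no reset: what is moved stays moved. The work goes in short steps, each a Python script; the robot and the scene stay as the last script left them, time stands still between calls to the robot, and variables do not carry over. Pictures are saved under pics/ and viewed, about 8 in all and at most 12, crops included, and the job is handed in when it is done.

```bash
mkdir -p pics; cat > h.py <<'E'
import numpy as np, cv2
from cell import r, optics
def grab(name, save=None):
    d=optics.get_image(name)
    if save: cv2.imwrite('pics/'+save, cv2.cvtColor(d['pixels'],cv2.COLOR_RGB2BGR))
    return d
def cloud(d):
    h,w=d['depth'].shape
    K=np.array([[d['fx'],0,d['cx']],[0,d['fy'],d['cy']],[0,0,1]])
    u,v=np.meshgrid(np.arange(w),np.arange(h))
    p=cv2.undistortPoints(np.stack([u,v],-1).reshape(-1,1,2).astype(float),K,np.array(d['D'],float)).reshape(h,w,2)
    z=d['depth'].astype(float)
    P=np.stack([p[...,0]*z,p[...,1]*z,z],-1)
    T=np.linalg.inv(np.array(d['camera_from_world']))
    W=P@T[:3,:3].T+T[:3,3]; W[z==0]=np.nan
    return W
E
python3 - <<'E'
from h import *
a=grab('scene','s0.png'); b=grab('top','t0.png')
np.savez('t0.npz',W=cloud(b),px=b['pixels']); np.savez('s0.npz',W=cloud(a),px=a['pixels'])
print(r.current_t(), r.finger_overhang, r.current_ee_rot(), r.current_contact_force())
print(b['camera_from_world'],a['camera_from_world'])
E
```

```text
0.1 0.022 [ 9.89879810e-01  1.41907383e-01 -3.57829825e-05 -5.04512322e-04] [-0.2029749  -0.71154725  0.23020061]
[[-0.02160791 -0.999458   -0.0248355   0.05719517]
 [-0.99413017  0.02411352 -0.10546915  0.56568272]
 [ 0.10601086  0.02241076 -0.9941124   0.93345164]
 [ 0.          0.          0.          1.        ]] [[-0.05787407  0.99832194  0.00197217  0.00754734]
 [ 0.85459978  0.05056328 -0.51681968 -0.43145961]
 [-0.51605214 -0.02822505 -0.85609201  1.26386039]
 [ 0.          0.          0.          1.        ]]
```

View pics/t0.png

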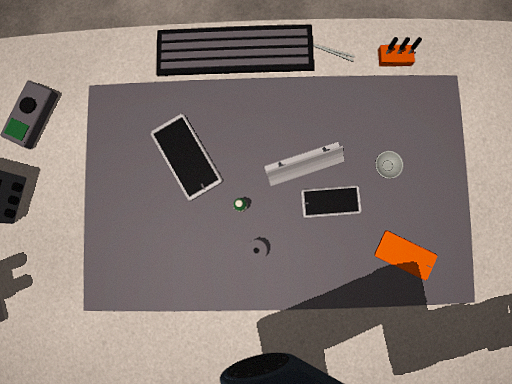

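View pics/s0.png

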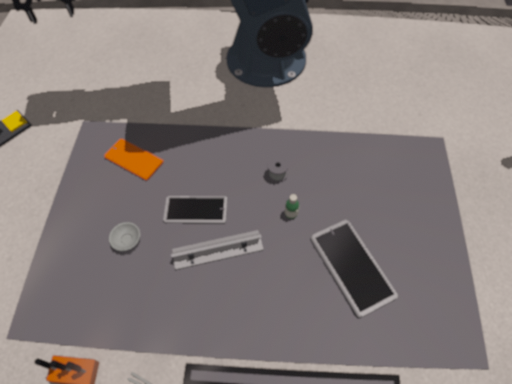

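The top view shows three slab candidates. The white and black one at (331,202) is the small slab in front of the stop. The white and black one at (186,156) is larger, and the one at (406,254) is orange. I choose (331,202). The stop is at (305,163), bottle (240,204), spool (260,247) and dish (389,164).

```bash
python3 - <<'E'
from h import *
d=np.load('t0.npz');W=d['W'];px=d['px']
crop=px[120:270,225:425]; cv2.imwrite('pics/crop0.png',cv2.cvtColor(cv2.resize(crop,(800,600),interpolation=cv2.INTER_CUBIC),cv2.COLOR_RGB2BGR))
Z=W[...,2]
print('mat z',np.nanmedian(Z[270:290,150:230]))
g=px.astype(int).mean(2)
def comp(mask,u,v,n):
    nl,L=cv2.connectedComponents(mask.astype(np.uint8)); 
    sub=L[v-6:v+7,u-6:u+7]; l=np.bincount(sub[sub>0]).argmax() if (sub>0).any() else None
    if l is None: print(n,'none');return
    m=L==l; P=W[m]; P=P[~np.isnan(P[:,0])]
    rect=cv2.minAreaRect(P[:,:2].astype(np.float32)*1000)
    print(n,m.sum(),'rect mm',rect,'z',np.percentile(P[:,2],[5,50,95]).round(4),'cen',P.mean(0).round(4))
    return P
hm=Z>0.006
for n,u,v in [('phone',331,202),('stop',305,163),('flux',240,204),('spool',260,247),('dish',389,164),('big',186,156),('orange',395,245)]:
    comp(hm,u,v,n)
E
```

```text
mat z 0.001888696744471341
phone 1662 rect mm ((542.5243530273438, -139.34371948242188), (74.85301208496094, 149.62106323242188), 2.2569141387939453) z [0.0081 0.0109 0.0139] cen [ 0.5434 -0.1392  0.0109]
stop 1405 rect mm ((645.5321044921875, -79.819091796875), (50.99805450439453, 208.4314727783203), 17.55493927001953) z [0.0068 0.0154 0.0372] cen [ 0.6425 -0.0765  0.019 ]
flux 149 rect mm ((537.57568359375, 85.8726806640625), (30.00774383544922, 30.893268585205078), 45.43448257446289) z [0.0331 0.0534 0.0781] cen [0.5369 0.0843 0.0558]
spool 354 rect mm ((428.23480224609375, 48.19952392578125), (49.291358947753906, 49.20161819458008), 43.85372543334961) z [0.0388 0.0417 0.0449] cen [0.4283 0.0486 0.0416]
dish 587 rect mm ((632.700927734375, -288.4603271484375), (70.09244537353516, 70.88471984863281), 13.83874797821045) z [0.0074 0.0159 0.0251] cen [ 0.6341 -0.2907  0.0163]
big 3216 rect mm ((669.0088500976562, 226.07437133789062), (212.96121215820312, 104.89141082763672), 30.042282104492188) z [0.0115 0.0147 0.0176] cen [0.6664 0.2244 0.0146]
orange 1656 rect mm ((402.0599670410156, -322.6846008300781), (147.57489013671875, 79.7387466430664), 63.25501251220703) z [0.0081 0.0112 0.0141] cen [ 0.4045 -0.3231  0.0112]
```

View pics/crop0.png

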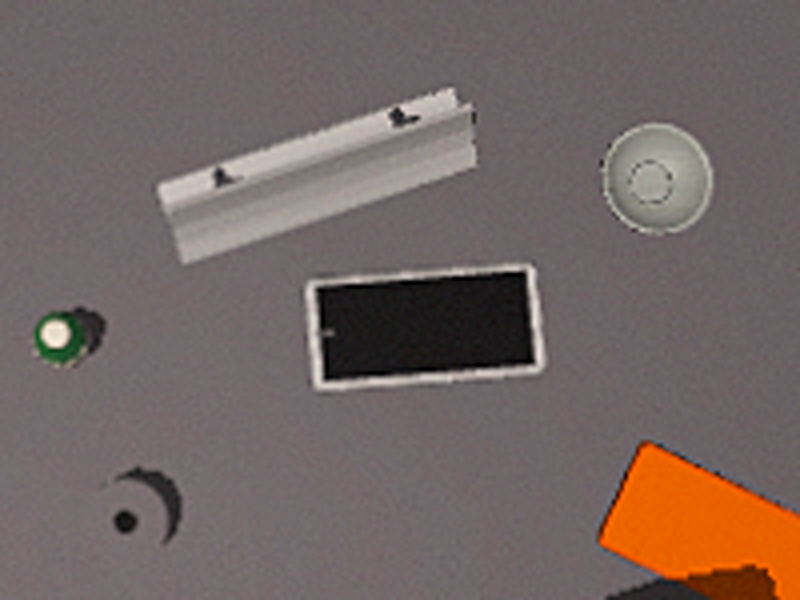

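Close crop: the white-framed black phone with long sides roughly along the stop is confirmed. The sloped side faces the phone, and both bystanders sit well to the sides. Next I refine the stop pose and move behind the phone.

```bash
cat >> h.py <<'E'
import json,os
if os.path.exists('stop.json'):
    S=json.load(open('stop.json')); TH=S['th']; C,Sn=np.cos(TH),np.sin(TH); F=np.array(S['foot'])
    Q=[np.cos(TH/2),np.sin(TH/2),0,0]
    def w(x,y,z): return [F[0]+C*x-Sn*y, F[1]+Sn*x+C*y, z]
    def st(P): P=np.asarray(P,float); d=P[...,:2]-F; return np.stack([d[...,0]*C+d[...,1]*Sn,-d[...,0]*Sn+d[...,1]*C],-1)
E
python3 - <<'E'
from h import *
W=np.load('t0.npz')['W']; W=W[120:200,255:355].reshape(-1,3); W=W[(W[:,2]>.0045)&(W[:,2]<.045)]
W=W[np.linalg.norm(W[:,:2]-[.6425,-.0765],axis=1)<.12]
top=W[W[:,2]>.033]; rc=cv2.minAreaRect((top[:,:2]*1000).astype(np.float32)); print(rc)
v=np.linalg.svd(top[:,:2]-top[:,:2].mean(0),full_matrices=False)[2][0]; v*=np.sign(v[1])
th=np.arctan2(-v[0],v[1]); print('yaw',np.degrees(th))
ex=np.array([np.cos(th),np.sin(th)]);ey=np.array([-np.sin(th),np.cos(th)])
x=W[:,:2]@ex;y=W[:,:2]@ey;h=W[:,2]-.002
prof=np.interp(h,[0,.010,.020,.036],[0,.013,.021,.030])
front=(x<np.median(top[:,:2]@ex))&(h>.008)&(h<.034)
o=x-prof; print(np.percentile(o[front],[5,25,50,75,95]),np.percentile(y,[1,99]),np.percentile(x,[1,99]))
x0=np.median(o[front]); y0=np.mean(np.percentile(y,[1,99]))
json.dump(dict(th=th,foot=list(x0*ex+y0*ey)),open('stop.json','w')); print(x0*ex+y0*ey)
E
python3 - <<'E'
from h import *
print('phone',st([.5425,-.1393]))
p=r.current_tool_pos();
r.move_to(w(-.175,-.028,.10),Q)
f0=np.array(r.current_contact_force());print(f0, r.finger_overhang,r.current_opening())
r.move_linear(w(-.175,-.028,.034),vel=.1)
z=.034
while z>.010:
    f=np.array(r.current_contact_force())-f0
    if abs(f[2])>2: break
    z-=.0015; r.move_linear(w(-.175,-.028,z),vel=.03)
print(z,f,r.current_tool_pos(),r.current_t())
E
```

```text
((646.4921875, -75.82136535644531), (11.407672882080078, 198.3380889892578), 17.94026756286621)
yaw 17.60194015523956
[0.47756332 0.49792501 0.5619416  0.56343687 0.56527846] [-0.36637268 -0.16801761] [0.4845515  0.68695007]
[ 0.61643212 -0.08475282]
phone [-0.08696584 -0.02963607]
[-0.12843296  0.28089297  0.04174614] 0.022 0.9966477065162749
0.009999999999999988 [ 0.32257952 -0.57877975  0.12709536] [ 0.45823505 -0.16441743  0.01080168] 6.7167
```

```bash
python3 - <<'E'
from h import *
f0=np.array([-.128,.281,.042]); z=.010
while z>.003:
    r.sleep(.1); f=np.array(r.current_contact_force())-f0
    print(round(z,4),r.current_tool_pos()[2].round(4),f.round(2))
    if abs(f[2])>3: break
    z-=.001; r.move_linear(w(-.175,-.028,z),vel=.02)
r.move_linear(w(-.175,-.028,z+.004),vel=.03)
print(r.current_tool_pos(),r.current_t())
E
```

```text
0.01 0.0108 [-4.26  1.41 16.09]
[ 0.45819572 -0.16439306  0.01407257] 7.1
```

```bash
cat >> h.py <<'E'
def fx(f0):
    f=np.array(r.current_contact_force())-f0; return np.array([f[0]*C+f[1]*Sn,-f[0]*Sn+f[1]*C,f[2]]).round(2)
E
python3 - <<'E'
from h import *
r.sleep(.1); f0=np.array(r.current_contact_force()); print(f0,r.current_t())
Z=.0138
for x in np.arange(-.16,-.089,.01):
    r.move_linear(w(x,-.028,Z),vel=.06); print(x.round(3),fx(f0))
    if abs(fx(f0)[0])>15: break
print(r.current_tool_pos(),r.current_t())
grab('scene','s1.png');b=grab('top','t1.png')
a=cv2.imread('pics/s1.png')[160:300,110:310];t=cv2.imread('pics/t1.png')[110:250,235:435]
cv2.imwrite('pics/m1.png',np.hstack([cv2.resize(a,(400,280)),cv2.resize(t,(400,280))]))
E
```

```text
[ 0.6114484  -0.58502016 -0.2348511 ] 7.2
-0.16 [-0.71  0.88 -0.09]
-0.15 [-0.75  0.41  0.32]
-0.14 [-0.37 -0.27 -0.18]
-0.13 [-1.07  0.74  0.  ]
-0.12 [-0.54  0.62  0.33]
-0.11 [-0.62  0.7   0.61]
-0.1 [-1.49  1.57  0.2 ]
-0.09 [-0.58 -0.09  0.24]
[ 0.53951973 -0.13854347  0.01381754] 9.8167
```

View pics/m1.png

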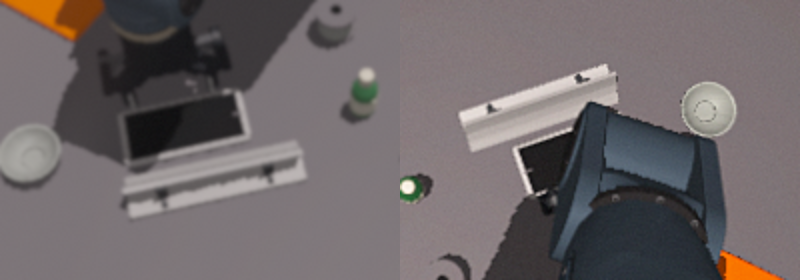

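The picture shows the phone squared up to the stop, its far side just short of the foot (left view: phone at (185,128), stop at (215,170)). I keep pushing with a force guard.

```bash
python3 - <<'E'
from h import *
f0=np.array([.4,-.4,-.1]); Z=.0138
x=-.09
while x<-.014:
    x+=.004 if x<-.04 else .002
    r.move_linear(w(x,-.028,Z),vel=.05); f=fx(f0); print(round(x,3),f,end=' ')
    if abs(f[0])>20: break
print(r.current_tool_pos(),st(r.current_tool_pos()),r.current_t())
a=grab('scene','s2.png');np.savez('s2.npz',W=cloud(a))
i=cv2.imread('pics/s2.png')[160:300,110:310]
cv2.imwrite('pics/m2.png',cv2.resize(i,(600,420)))
E
```

```text
-0.086 [-0.02  0.42 -0.48] -0.082 [-0.51  0.95  0.75] -0.078 [ 0.44  0.93 -0.21] -0.074 [-0.56  0.2   0.14] -0.07 [0.01 0.18 0.64] -0.066 [ 0.38  1.56 -0.23] -0.062 [-0.06  0.76  0.34] -0.058 [-1.13  1.03 -0.73] -0.054 [-1.08  1.13 -0.31] -0.05 [-0.26  0.57 -0.73] -0.046 [0.12 1.47 0.19] -0.042 [-0.38 -0.27  0.39] -0.038 [-0.53 -0.86  0.09] -0.036 [-0.63  0.33 -0.11] -0.034 [-0.7   1.12 -0.57] -0.032 [-0.84  1.63  0.87] -0.03 [-0.56  0.86 -0.19] -0.028 [-0.41  0.91  0.44] -0.026 [-0.99  0.38 -0.7 ] -0.024 [-0.4   0.84 -0.47] -0.022 [-0.11  0.15  0.04] -0.02 [-1.37  0.61  0.62] -0.018 [-0.41  0.8  -0.66] -0.016 [-0.68  0.92 -0.22] -0.014 [-0.89  1.02 -0.03] [ 0.61172399 -0.11561972  0.01381046] [-0.01382192 -0.02799797] 16.1667
```

View pics/m2.png

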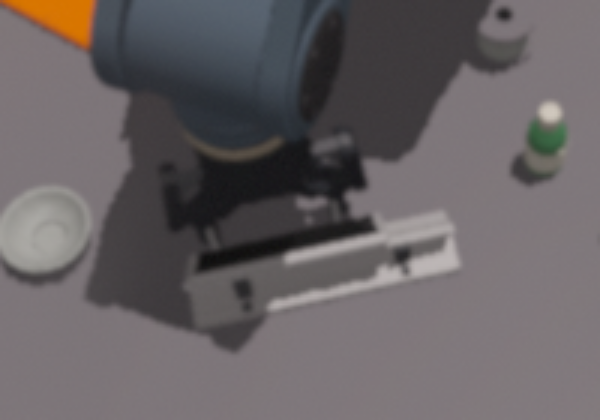

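The phone is raised and its back and camera patch show over the stop (edge from (195,290) to (380,230) in the crop). I now measure how high the edge is.

```bash
python3 - <<'E'
from h import *
W=np.load('s2.npz')['W']; s=st(W); x,y,z=s[...,0],s[...,1],W[...,2]
for y0 in (-.095,-.08,-.05,-.02,.01,.03,.06):
    m=(abs(y-y0)<.006)&(x>-.01)&(x<.07)&(z>.001)&(z<.09)
    P=np.stack([x[m],z[m]],1); P=P[P[:,0].argsort()]*1000
    print(y0,P[::max(1,len(P)//14)].round(0).astype(int).tolist(), 'max',P[P[:,1].argmax()].round() if len(P) else '')
m=(x>.0)&(x<.06)&(z>.046)&(z<.07)&(abs(y)<.15); print('y range z>46',np.percentile(y[m],[1,99]),m.sum())
E
```

```text
-0.095 [[-7, 2], [-4, 85], [-3, 85], [-3, 57], [-2, 57], [6, 18], [27, 8], [31, 50], [34, 6], [36, 32], [38, 1], [42, 59], [45, 55], [51, 7], [55, 2], [65, 2]] max [-4. 89.]
-0.08 [[-10, 3], [-8, 1], [-5, 53], [-4, 55], [0, 14], [17, 34], [27, 45], [30, 5], [36, 7], [39, 6], [42, 9], [45, 8], [49, 8], [55, 4], [62, 3]] max [-4. 89.]
-0.05 [[-8, 4], [0, 73], [3, 84], [10, 26], [24, 42], [28, 5], [32, 7], [36, 32], [39, 59], [41, 56], [43, 54], [45, 56], [49, 7], [54, 9], [60, 1]] max [ 6. 89.]
-0.02 [[-10, 2], [0, 14], [11, 27], [23, 41], [27, 7], [32, 9], [35, 55], [37, 5], [40, 6], [43, 58], [45, 56], [48, 8], [53, 6], [57, 4], [69, 2]] max [ 4. 89.]
0.01 [[-10, 69], [-5, 11], [-3, 10], [1, 73], [7, 22], [24, 41], [28, 7], [33, 53], [37, 56], [40, 7], [43, 59], [45, 54], [50, 7], [55, 4], [64, 3]] max [ 1. 80.]
0.03 [[-10, 3], [-8, 19], [-4, 46], [-2, 51], [13, 29], [26, 45], [31, 51], [35, 56], [38, 38], [41, 59], [44, 9], [47, 7], [53, 7], [58, 2]] max [-4. 84.]
0.06 [[-10, 1], [-2, 3], [6, 3], [15, 11], [29, 32], [35, 34], [38, 36], [41, 31], [42, 7], [42, 8], [45, 11], [50, 10], [54, 8], [56, 3], [62, 4], [69, 1]] max [34. 37.]
y range z>46 [-0.09174121  0.0493044 ] 413
```

Fully home: the edge is at x'≈42 mm, z≈59 mm, the screen slopes about 50°, and y' runs from -92 to +49 mm. Next: back off, go over and behind.

```bash
python3 - <<'E'
from h import *
r.move_linear(w(-.05,-.028,.0138),vel=.06)
r.move_linear(w(-.07,-.024,.14),vel=.15)
r.move_linear(w(.085,-.022,.14),vel=.15)
W=cloud(grab('scene','s3.png')); s=st(W); m=(s[...,0]>.0)&(s[...,0]<.06)&(W[...,2]>.05)&(W[...,2]<.066)&(s[...,1]<.06)&(s[...,1]>-.12)
print('edge pts',m.sum(),np.percentile(s[m],[2,98],axis=0) if m.any() else '',r.current_t())
if m.sum()>60:
    r.move_linear(w(.085,-.022,.057),vel=.1)
    r.sleep(.1); f0=np.array(r.current_contact_force())
    x=.085
    while x>-.02:
        x-=.005; r.move_linear(w(x,-.022,.057),vel=.05)
        f=fx(f0); print(round(x,3),f,end=' ')
        if abs(f[0])>12: break
a=grab('scene','s4.png');np.savez('s4.npz',W=cloud(a)); print(r.current_t())
i=cv2.imread('pics/s4.png')[140:300,90:310]
cv2.imwrite('pics/m4.png',cv2.resize(i,(660,480)))
E
```

```text
edge pts 265 [[ 0.03105212 -0.08474787]
 [ 0.04543072  0.04825525]] 19.2
0.08 [ 0.48 -0.24  1.66] 0.075 [0.09 0.27 0.07] 0.07 [-0.16  0.09  0.13] 0.065 [0.75 0.07 0.64] 0.06 [-0.14  0.85  0.71] 0.055 [-0.01  1.21  0.74] 0.05 [ 0.79  1.07 -0.43] 0.045 [-0.06  1.14  0.26] 0.04 [ 0.02  1.72 -0.17] 0.035 [ 0.57 -0.79 -0.28] 0.03 [ 0.64  0.91 -0.14] 0.025 [-0.4   0.19  0.06] 0.02 [0.1  0.25 1.02] 0.015 [0.16 0.17 0.59] 0.01 [0.16 0.39 0.45] 0.005 [1.42 0.95 1.12] -0.0 [0.24 0.29 0.85] -0.005 [0.53 1.5  0.16] -0.01 [ 0.33  0.89 -1.09] -0.015 [-0.42  0.74  0.03] -0.02 [-0.08  0.25  0.57] 25.5833
```

View pics/m4.png

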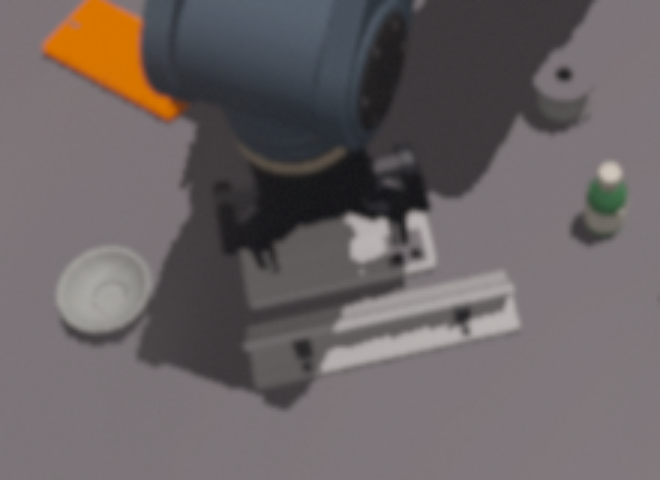

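The aluminium back faces up, with the phone flat in front of the stop at about (340,255). I raise the hand clear and check.

```bash
python3 - <<'E'
from h import *
r.move_linear(w(-.02,-.022,.2),vel=.15)
r.move_to([.35,-.12,.3],Q); r.sleep(.3)
b=grab('top','t5.png');W=cloud(b);s=st(W)
m=(W[...,2]>.006)&(W[...,2]<.03)&(s[...,0]>-.12)&(s[...,0]<-.003)&(abs(s[...,1]+.03)<.09)
P=W[m];print(m.sum(),cv2.minAreaRect((s[m]*1000).astype(np.float32)))
A=np.c_[s[m],np.ones(m.sum())];c=np.linalg.lstsq(A,P[:,2],rcond=None)[0];print('tilt',np.degrees(np.arctan(c[:2])),'z',np.percentile(P[:,2],[2,50,98]))
for n,p in [('flux',(.5369,.0843)),('spool',(.4283,.0486)),('dish',(.6341,-.2907))]:
    k=(W[...,2]>.006)&(np.hypot(W[...,0]-p[0],W[...,1]-p[1])<.05); print(n,k.sum(),(W[k].mean(0)[:2]-p).round(4))
print(r.current_t())
i=cv2.imread('pics/t5.png')[110:260,225:425]; cv2.imwrite('pics/m5.png',cv2.resize(i,(600,450)))
E
```

```text
1653 ((-62.287288665771484, -31.11388397216797), (168.6086883544922, 113.01679229736328), 87.90480041503906)
tilt [0.12332716 0.12736936] z [0.00685936 0.01093129 0.01459368]
flux 159 [0.0002 0.0006]
spool 368 [ 0.0001 -0.    ]
dish 581 [ 0.0001 -0.0002]
28.0917
```

View pics/m5.png

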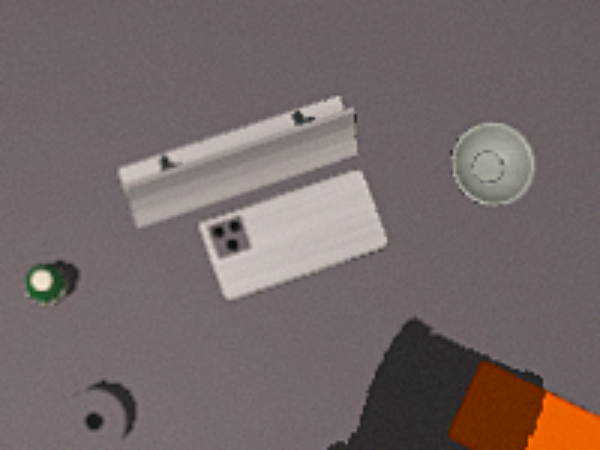

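The phone is screen down and flat, with its camera patch visible at (230,235), clear of the stop. The bystanders have not moved.

```bash
python3 -c "
from cell import r
r.hand_in(); print(r.current_t())"
```

```text
the job is handed in; nothing more can be done
the job is handed in; nothing more can be done
```

The phone is turned over: it lies screen down and flat on the mat in front of the stop, and the job is handed in. I pushed it with the open fingertips until it leaned fully on the stop. Then I pushed its raised edge over from behind, without gripping or lifting it.

- **Leaning:** the depth picture showed a tilt of about 50° and the upper edge at about z = 59 mm. It stayed leaning after the fingers backed off.
- **Final pose:** the last check showed the aluminium back up, a fitted tilt of about 0.1° and the top face at z ≈ 11 mm. The phone's centre is about 45–50 mm in front of the foot of the slope, judged from the picture. The rectangle fitted to it came out oversized (169 × 113 mm), apparently from stray points, so I did not use it.
- **Bystanders:** the bottle, spool and dish are within 1 mm of where they stood.
- **Force and time:** the readings while touching the phone were about 1.5 N or less, within the sensor's noise. One earlier touch on the bare mat, to find the fingertip height, reached 16 N. The last clock reading before handing in was 28.1 s.

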